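# Leak-test the bell jar: set it on the pump plate, draw the pump rod to its mark and hold

## Robot

A 7-joint arm with a two-finger parallel gripper is mounted at the origin on the work surface. World frame = base frame: x ahead of the robot, y to its left, z up, the work surface at z = 0. Lengths are in m, angles in rad, forces in N, time in s.
With the tool pointing down it reaches from about 0.35 to 0.9 m from the base axis. Payload 8.1 kg.
Tool frame: the origin (TCP) lies between the finger pads; the fingertips stand 22 mm ahead of it and the grasp point (between the pads) lies 3 mm ahead of it; z points along the fingers, x is the direction in which the jaws open and shut, and the axes are right-handed (so a half turn about z gives the same grasp; the last joint's range is limited). The gripper opens to 92 mm and grips with 3 to 60 N. Pads are 19 mm wide; open, the fingers measure 130 mm over their backs; the gripper's body (75 mm by 190 mm) begins 47 mm behind the grasp point.
Start: joints at [1.203, 0.434, 0.025, 1.573, -0.012, 1.134, -0.075], TCP at [0.164, -0.603, 0.249] pointing down, gripper open.
Joint ranges: [-2.62, 2.62], [-0.44, 2.09], [-1.27, 1.32], [0.08, 2.57], [-1.32, 4.46], [0.12, 2], [-2.74, 2.74]. Speed limits (rad/s): [2.22, 2.22, 3.01, 3.01, 3.14, 3.14, 3.14].

## Interface

Orientations are given as a rotation vector (axis times angle).
In Python, from cell import arm, vision, order gives the robot as it stands.
- The arm moves only by the tool apply_moves, never from a script. Its argument "commands" is a list of rows, each a list of 6 numbers: the shift along the tool's x, y, z in cm, then the turn, a rotation vector about the tool's x, y, z in rad. A call has 1 to 5 rows; each row shifts and turns the commanded pose from where the row before left it, along the tool's axes as they then stand; what a row does not reach is not made up. A row lasts 1/10 s, in which the tool goes at most 50 mm and 8.59 degrees, less where a joint would pass 70% of its speed; a pose out of reach is approached as far as the arm can. A call with a gripper value outside its range is refused whole. "claw" is the closure, from -1 (fully open) to 1 (shut), so that 0 is half open, set as the call begins (left out, the last holds). The fingers move at their own pace and stop on an object; "newtons" is the grip in N (left out, the last holds). Time passes only in rows, so rows that do not move let the fingers close. It gives the time, the measured TCP pose, the force and the opening at its end, in the units of the state.
- arm.observe(): the state, without advancing time (a new reading comes with each control period).
- vision.get_image(name): name is "scene" or "top" or "wrist"; returns (picture, depth): 480x640x3 uint8, red, green, blue; 480x640 float32, m along the optical axis (not along the pixel's ray), 0 where there is no reading.
- vision.get_calibration(name): a dict with "K" (3x3 intrinsics, pixels), "R" (3x3) and "t" (3): a world point X has camera coordinates R X + t. Camera axes: x right, y down, z forward; pixel columns grow to the right and rows downward; lengths in m; the calibration is good to about 2 mm. A picture is of the moment at which its call begins: read the wrist's pose just before it. get_calibration takes no time and is no camera call; for the wrist camera it gives the pose at the moment of the call.
- order.sign_off(): hands the job in, once; it reports no verdict.
The state is a dict: "clock": time; "joints": joint angles; "dq": joint speeds; "joint_efforts": joint torques, N m; "position": TCP position; "ee_rot": TCP orientation; "force": force on the tool from outside, world axes, zero at the start; "ft_torque": the same for the moment, N m; "width": opening from 0.0 (shut) to 1.0 (fully open).
Only numpy, scipy, OpenCV 4.12 (cv2) and the standard library are available. Lean on these libraries where they do the work, as an engineer would, in place of code of your own. Each camera call takes 0.05 s, during which the arm holds its last target.

## Task

Leak-test the bell jar for the lesson: carry it by its blue knob from the bench to the vacuum pump's plate and set it mouth down over the brass standpipe without dropping it, centred so that its rim lies all round on the black gasket, and let go of it. Then take the pump's handle and draw the sprung rod straight out until its red ring has just come fully out of the barrel's mouth, and finish still gripping the handle and holding the rod there, because the spring pulls it back in. Leave the other glassware and things on the bench where they are.

Things in the scene. Friction and masses are not known exactly. Their poses are not given: they have to be found in the camera images.
- jar: Clear glass bell jar, open at the bottom, standing mouth down on the bench, about 0.25 to 0.5 kg. Origin: centre of its rim's underside; z up along its axis. Flange at the rim 100 mm outside diameter (84 mm or more inside), wall 92 mm diameter, inside free height 88 mm, dome top at 112 mm, then a 16 mm thick neck, then a blue cylindrical knob 26 mm in diameter from 120 to 146 mm above the origin (the grip, from above).
- pump: Vacuum set screwed to the bench: wooden board 130 x 320 mm, 22 mm high on feet, carrying the round pump plate at its +y end and a horizontal hand pump (barrel 40 mm diameter, end caps 47 mm, axis 67 mm above the bench). Origin on the bench under the pump's axis, 130 mm along its -y from the plate's centre; the pump's axis is parallel to the origin's y axis and above it; the rod comes out at the -y end. z up.
- seat (a point): Centre of the black gasket's top face on the pump plate, 38 mm above the bench: the jar's origin belongs here. The gasket is 116 mm in outside and 60 mm in inside diameter, so the rim lies wholly on it when centred within 8 mm. A brass standpipe (16 mm cap) stands upright at the centre, its top 45 mm above this point. Axes as pump.
- mouth (a point): Centre of the barrel's mouth (face of the brass gland nut, 24 mm diameter), where the rod comes out towards -y of pump; 115 mm along -y from pump's origin, 67 mm above the bench.
- handle (a point): Middle of the black spool-shaped pull handle on the rod's axis, moving with the rod; 52 mm outside the mouth with the rod in, 67 mm above the bench. The handle's waist is a round bar 24 mm in diameter and 38 mm long along the rod, between flanges of 34 mm (inner) and 40 mm (outer) diameter; grip the waist from above, across the rod. Outside the mouth there are 28 mm of bare 10 mm rod when it is in.
- pump_rod (a joint): How far the pump's rod is drawn out, in m: 0 fully in (as at the start), stop at 0.085. It slides along -y of pump. An inner spring pulls it back: about 4 N at 0, 11 N at 0.06, 13.5 N at 0.085. The 8 mm wide red ring on the rod is hidden at 0, starts to show at 0.052 and has just come fully out at 0.060.
- flask: Conical glass flask, 64 mm diameter, 104 mm tall; leave alone. It and the jar may swap places. Origin: centre of the underside.
- beaker: Small glass beaker, 42 mm diameter, 60 mm tall, in front of the pump; leave alone. Origin: centre of the underside.
- bulb: Red rubber pipette bulb, 60 mm ball with two side tubes (about 130 mm over all), 42 mm high, behind the pump; leave alone. Origin: centre of the underside.
- stopper: Brown rubber stopper, 30 mm diameter, 28 mm tall, in front of the pump; leave alone. Origin: centre of the underside.
- holder: Wooden test tube holder lying flat along its x, 150 x 26 x 16 mm; leave alone. Origin: underside, near its middle.
- dish: Shallow glass dish, 60 mm diameter, 14 mm tall, behind the plate; leave alone. Origin: centre of the underside.
- washbottle: White wash bottle with red cap and bent spout, 68 mm diameter, 205 mm tall, at the back; leave alone. Origin: centre of the underside.
Things that resemble listed ones, but are neither listed nor needed, are in the scene too. Leave any green or purple look-alike of the jar alone.

How it is judged:
By the outcome, as a careful person would: the job done as asked, in the order asked, and still so for the second after the job is handed in, while the arm keeps its last pose, push and grip.
It also fails if it takes over 54 s, if anything falls off the work surface, if the arm or the gripper's body presses on something with over 40 N, if the wrist force passes 120 N, or if a joint passes its speed limit or range.

## Working session

There is one attempt and no reset: what is moved stays moved. The work goes in short steps, Python scripts to look and compute and a tool call to move; the robot and the scene stay as the last step left them, time stands still between calls to the robot, and variables do not carry over. Pictures are saved under pics/ and viewed, and the job is handed in when it is done.

Besides the shell and the picture viewer there is one more tool, called after "Emit:" by a JSON object that holds its "op" and its "data", one argument or row to a line. apply_moves: Moves the arm, as the interface text tells. Its arguments: {"type":"object","properties":{"commands":{"type":"array","items":{"type":"array","items":{"type":"number"}}},"claw":{"type":"number"},"newtons":{"type":"number"}},"required":["commands"]}

```bash
mkdir -p pics; ls
python3 - <<'E'
from cell import arm,vision
import cv2
print(arm.observe())
for n in("scene","top"):
    p,d=vision.get_image(n); cv2.imwrite(f"pics/{n}0.png",p[...,::-1])
    c=vision.get_calibration(n); print(n,c)
    import numpy as np; np.savez(f"{n}0.npz",p=p,d=d,**c)
E
```

```text
pics
{'clock': 0.0, 'joints': array([ 1.20340773,  0.43522413,  0.02493888,  1.57408539, -0.01155629,
        1.13396519, -0.07508382]), 'dq': array([ 2.27839650e-04,  7.59349363e-04, -4.28828561e-06, -9.98820498e-04,
        5.42872322e-04, -4.87022556e-04, -1.27926915e-03]), 'joint_efforts': array([ 1.40006705e-04, -6.67860246e+01,  9.85029973e-01, -3.14464653e+01,
       -6.05534739e-02,  4.29099309e-02,  1.38297610e-04]), 'position': array([ 0.16339965, -0.60278503,  0.24794836]), 'ee_rot': array([-2.49461058e+00,  1.90827309e+00,  2.06504229e-03]), 'force': array([ 0.42762475, -0.17273531,  0.4753032 ]), 'ft_torque': array([-0.0309343 , -0.03168376,  0.00086776]), 'width': 0.9989996816772513}
scene {'K': array([[501.51732206,   0.        , 318.74999197],
       [  0.        , 501.51732206, 240.79306269],
       [  0.        ,   0.        ,   1.        ]]), 'R': array([[ 0.72325826,  0.69056767,  0.00371301],
       [ 0.55783812, -0.58105915, -0.59261024],
       [-0.40708   ,  0.43068151, -0.8054808 ]]), 't': array([-0.46184005, -0.20367021,  1.3605773 ])}
top {'K': array([[469.80729229,   0.        , 313.29362365],
       [  0.        , 469.80729229, 238.80263112],
       [  0.        ,   0.        ,   1.        ]]), 'R': array([[ 0.02188257, -0.99957031, -0.01950265],
       [-0.99818169, -0.02074797, -0.05659363],
       [ 0.05616468,  0.0207056 , -0.9982068 ]]), 't': array([0.11535532, 0.56925274, 1.01091183])}
```

View pics/scene0.png

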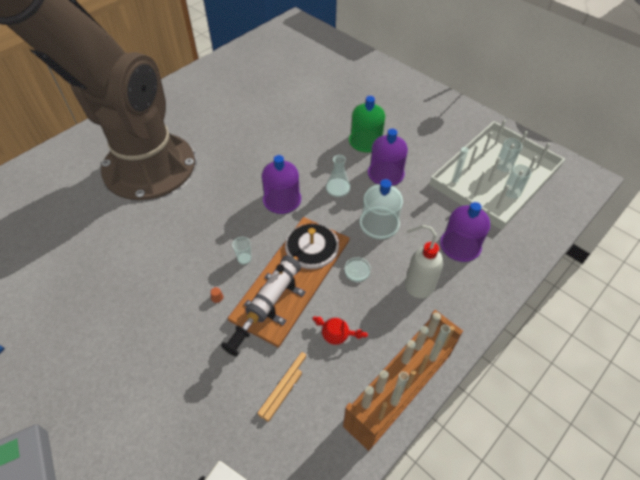

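View pics/top0.png

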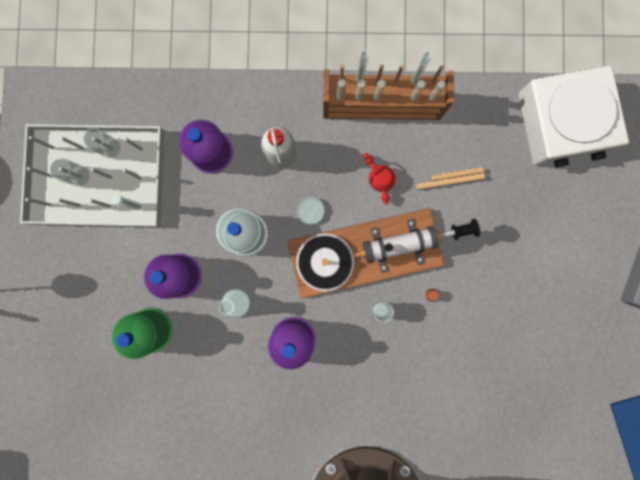

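The clear jar is at scene (381,212) with its knob at (385,187), and at top (240,230) with its knob at (234,229). The other blue-knobbed jars are purple or green look-alikes: top (206,145), (172,276), (140,333) and (291,343). The gasket is at top (325,261) and the handle at top (464,229).

```bash
cat > h.py <<'E'
import numpy as np,cv2
def ray(c,uv):
    d=np.linalg.inv(c['K'])@np.array([uv[0],uv[1],1.]); R=c['R']; return -R.T@c['t'], R.T@d
def plane(c,uv,z):
    o,d=ray(c,uv); return o+d*(z-o[2])/d[2]
def tri(c1,a,c2,b):
    o1,d1=ray(c1,a);o2,d2=ray(c2,b);d1/=np.linalg.norm(d1);d2/=np.linalg.norm(d2)
    s=np.linalg.lstsq(np.c_[d1,-d2],o2-o1,rcond=None)[0]
    p,q=o1+d1*s[0],o2+d2*s[1]; return (p+q)/2,np.linalg.norm(p-q)
def proj(c,X):
    x=c['K']@(c['R']@np.asarray(X)+c['t']); return x[:2]/x[2]
def blobs(m,a=15):
    n,l,s,ce=cv2.connectedComponentsWithStats(m.astype(np.uint8)); return [(ce[i].round(1),s[i]) for i in range(1,n) if s[i,4]>=a]
E
python3 - <<'E'
from h import *
T=dict(np.load("top0.npz"));S=dict(np.load("scene0.npz"))
b={}
for n,I in(("t",T),("s",S)):
    h=cv2.cvtColor(I['p'],cv2.COLOR_RGB2HSV); m=(h[...,0]>105)&(h[...,0]<122)&(h[...,1]>170)&(h[...,2]>90)
    for c,s in blobs(m): print(n,c,s)
    c=min(blobs(m),key=lambda q:np.linalg.norm(q[0]-((234,229) if n=="t" else (385,187))))[0]; b[n]=c
print("knob",tri(T,b['t'],S,b['s']), plane(T,b['t'],.143),plane(S,b['s'],.135))
# gasket black ring / white plate
for n,I,g in(("t",T,(325,261)),("s",S,(312,244))):
    gr=I['p'].max(2); m=((gr<60)).astype(np.uint8)
    for c,s in blobs(m,60):
        if np.linalg.norm(c-g)<170: print(n,"dark",c,s,plane(I,c,.038),plane(I,c,.067))
def crop(I,x0,y0,w,h,k,f): cv2.imwrite(f,cv2.resize(I['p'][y0:y0+h,x0:x0+w,::-1],None,fx=k,fy=k,interpolation=cv2.INTER_CUBIC))
crop(T,195,170,300,140,2.6,"pics/ct.png"); crop(S,210,160,220,200,3,"pics/cs.png")
E
```

```text
t [194.1 134.2] [189 129  12  12 108]
t [233.9 228.4] [229 224  11  10  87]
t [157.2 276.9] [151 272  13  11 111]
t [123.  339.9] [117 334  13  13 130]
t [288.3 350.4] [283 345  11  12 106]
s [369.6 102.1] [366  97   8  12  72]
s [391.5 135.4] [388 130   8  13  78]
s [278.5 161.8] [275 156   8  13  90]
s [384.9 185.9] [381 180  10  14 103]
s [474.3 209.3] [470 204  10  13 100]
knob (array([0.57732217, 0.28020908, 0.13503837]), np.float64(0.0006273988124893158)) [0.57649849 0.27846088 0.143     ] [0.57749572 0.28049913 0.135     ]
t dark [224.7 151.5] [221 142   7  18  75] [0.75164505 0.32390597 0.038     ] [0.74464486 0.31762701 0.067     ]
t dark [466.6 229.7] [452 220  28  20 303] [ 0.59173338 -0.19952026  0.038     ] [ 0.58934497 -0.19070387  0.067     ]
t dark [325.  261.8] [ 300  237   51   51 1264] [0.51679629 0.10094697 0.038     ] [0.51656903 0.10109803 0.067     ]
t dark [191.  272.5] [182 258  15  31 171] [0.4876114  0.38794337 0.038     ] [0.48822581 0.3798176  0.067     ]
s dark [311.5 244.8] [288 225  48  38 800] [0.52283467 0.09673604 0.038     ] [0.53761899 0.08184515 0.067     ]
s dark [234.9 341.1] [222 326  27  30 361] [ 0.57863207 -0.18330056  0.038     ] [ 0.59169303 -0.18954223  0.067     ]
```

```bash
sleep 0
```

```text
(no output)
```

View pics/ct.png

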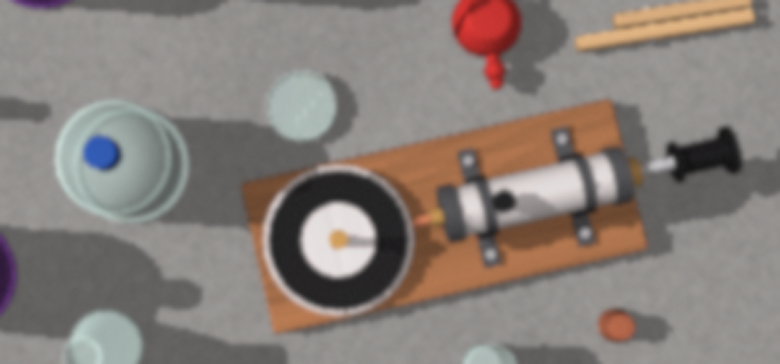

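View pics/cs.png

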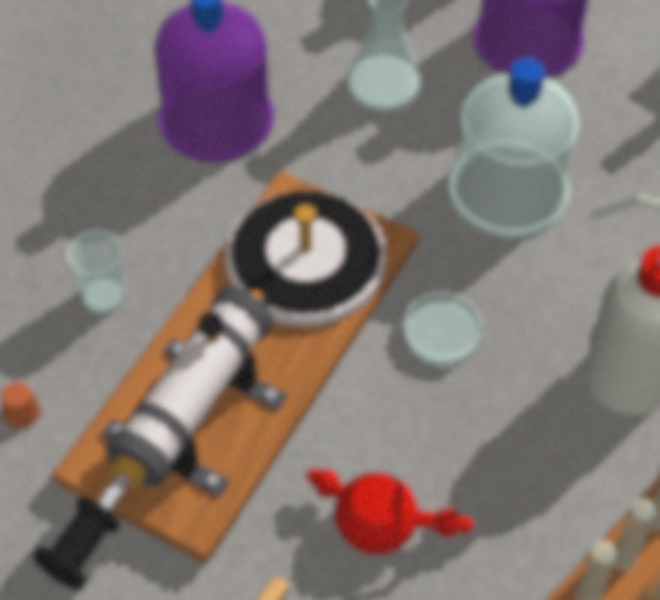

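The enlarged crops confirm that the clear, untinted jar with the blue knob (top about (234,228), scene (385,186)) is the target, with its knob axis at about (0.577, 0.280). The seat is at about (0.517, 0.101) and the handle at about (0.590, -0.190). First I turn the tool so that the jaws lie across the rod; that orientation also suits the jar.

Emit:
{"op": "apply_moves", "data": {
  "commands": [
    [0,0,0,0,0,-0.141],
    [0,0,0,0,0,-0.141],
    [0,0,0,0,0,-0.141],
    [0,0,0,0,0,-0.141],
    [0,0,0,0,0,-0.141]
  ],
  "claw": -1
}}

```text
clock: 0.6
position: [0.1634, -0.6029, 0.2482]
ee_rot: [-3.003, 0.921, 0.001]
force: [0.4, 0.2, -0.7]
width: 0.999
```

Emit:
{"op": "apply_moves", "data": {
  "commands": [
    [0,0,0,0,0,-0.141],
    [0,0,0,0,0,-0.141],
    [0,0,0,0,0,-0.141],
    [0,0,0,0,0,-0.141],
    [0,0,0,0,0,-0.141]
  ]
}}

```text
clock: 1.1
position: [0.1634, -0.603, 0.2483]
ee_rot: [-3.136, -0.172, 0.0]
force: [0.8, 0.8, 0.2]
width: 0.998
```

Emit:
{"op": "apply_moves", "data": {
  "commands": [
    [0,0,0,0,0,-0.141],
    [0,0,0,0,0,0]
  ]
}}

```text
clock: 1.3
position: [0.1632, -0.603, 0.2483]
ee_rot: [-3.117, -0.387, 0.0]
force: [0.3, -0.1, -0.8]
width: 1.0
```

```bash
cat > go.py <<'E'
import sys,numpy as np
from scipy.spatial.transform import Rotation as Ro
from cell import arm
# target xyz, optional: azimuth of tool x
s=arm.observe(); R=Ro.from_rotvec(s['ee_rot']).as_matrix(); t=np.array([float(v) for v in sys.argv[1:4]])
print("t",round(s['clock'],2),"pos",s['position'].round(4),"yaw",np.arctan2(R[1,0],R[0,0]).round(4),"tilt",R[:,2].round(4))
print("d tool cm",(R.T@(t-s['position'])*100).round(2),"j",s['joints'].round(2),"F",s['force'].round(2),s['width'].round(3))
# turn to exact vertical with yaw az
if len(sys.argv)>4:
    a=float(sys.argv[4]); D=np.array([[np.cos(a),np.sin(a),0],[np.sin(a),-np.cos(a),0],[0,0,-1]])
    print("turn",Ro.from_matrix(R.T@D).as_rotvec().round(4))
E
python3 go.py 0.5 -0.15 0.3 0.246
```

```text
t 1.3 pos [ 0.1632 -0.603   0.2483] yaw 0.2469 tilt [-1.e-04  9.e-04 -1.e+00]Traceback (most recent call last):
  File "go.py", line 7, in <module>
    print("d tool cm",(R.T@(t-s['position'])*100).round(2),"j",s['joints'].round(2),"F",s['force'].round(2),s['width'].round(3))
                                                                                                            ^^^^^^^^^^^^^^^^
AttributeError: 'float' object has no attribute 'round'
```

```bash
sed -i "s/s\['width'\].round(3)/round(s['width'],3)/" go.py; python3 go.py 0.5 -0.15 0.3 0.246
```

```text
t 1.3 pos [ 0.1632 -0.603   0.2483] yaw 0.2469 tilt [-1.e-04  9.e-04 -1.e+00]
d tool cm [ 43.73 -35.7   -5.14] j [ 1.44  0.46 -0.32  1.55  0.15  1.16  1.33] F [ 0.31 -0.07 -0.81] 1.0
turn [-0.0009 -0.0001  0.0009]
```

Emit:
{"op": "apply_moves", "data": {
  "commands": [
    [3.1,-2.55,-0.4,0,0,0],
    [3.1,-2.55,-0.4,0,0,0],
    [3.1,-2.55,-0.4,0,0,0],
    [3.1,-2.55,-0.4,0,0,0],
    [3.1,-2.55,-0.4,0,0,0]
  ]
}}

```text
clock: 1.8
position: [0.2837, -0.4405, 0.2688]
ee_rot: [-3.119, -0.376, -0.0]
force: [-0.4, 0.7, -0.2]
width: 0.999
```

Emit:
{"op": "apply_moves", "data": {
  "commands": [
    [3.1,-2.55,-0.4,0,0,0],
    [3.1,-2.55,-0.4,0,0,0],
    [3.1,-2.55,-0.4,0,0,0],
    [3.1,-2.55,-0.4,0,0,0],
    [3.1,-2.55,-0.4,0,0,0]
  ]
}}

```text
clock: 2.3
position: [0.4031, -0.2792, 0.2889]
ee_rot: [3.119, 0.376, 0.0]
force: [0.4, 0.1, 0.1]
width: 1.003
```

Emit:
{"op": "apply_moves", "data": {
  "commands": [
    [3.1,-2.55,-0.4,0,0,0],
    [3.1,-2.55,-0.4,0,0,0],
    [3.1,-2.55,-0.4,0,0,0],
    [3.1,-2.55,-0.4,0,0,0],
    [0,0,0,0,0,0]
  ]
}}

```text
clock: 2.8
position: [0.5009, -0.1457, 0.3054]
ee_rot: [-3.115, -0.389, -0.005]
force: [0.0, 0.4, 0.1]
width: 1.0
```

```bash
python3 go.py 0.577 0.24 0.3 0.246
python3 - <<'E'
from cell import vision
import cv2,numpy as np
c=vision.get_calibration("wrist");p,d=vision.get_image("wrist"); cv2.imwrite("pics/w1.png",p[...,::-1]);np.savez("w1.npz",p=p,d=d,**c)
print(c)
E
```

```text
t 2.8 pos [ 0.5009 -0.1457  0.3054] yaw 0.2484 tilt [ 0.0026  0.0029 -1.    ]
d tool cm [ 16.86 -35.52   0.67] j [ 0.66  0.28 -0.6   1.7   0.17  1.21  0.26] F [0.01 0.37 0.1 ] 1.0
turn [-0.0022 -0.0033  0.0024]
{'K': array([[410.5451248 ,   0.        , 327.43378759],
       [  0.        , 410.5451248 , 241.03614767],
       [  0.        ,   0.        ,   1.        ]]), 'R': array([[ 0.96906581,  0.24678788,  0.00268407],
       [ 0.23749794, -0.93543456,  0.26183375],
       [ 0.06712817, -0.25309667, -0.96510926]]), 't': array([-0.45040957, -0.30100909,  0.37523671])}
```

View pics/w1.png

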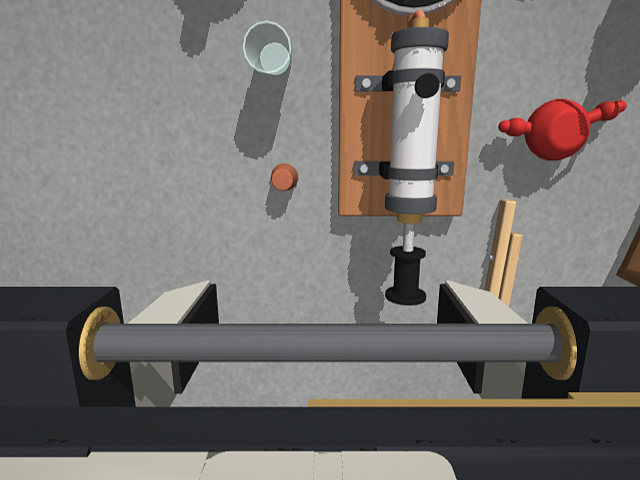

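The wrist view shows the handle at about (407,275), the gland nut at (409,218) and the barrel caps at about (411,203) and (420,39). Next I go to the jar, measuring the pump axis on the way.

Run:
```python
from h import *
W=dict(np.load("w1.npz")); p=W['p']
# row-wise midpoints of dark segment for handle and caps; white barrel
g=p.max(2)
pts=[]
for r in list(range(248,302,6)):
    x=np.where(g[r,370:440]<70)[0]+370; pts.append((r,x.min(),x.max())); print(r,x.min(),x.max(),plane(W,((x.min()+x.max())/2,r),.067).round(4))
for r in range(95,150,8):
    m=(p[r,370:460].min(1)>165); x=np.where(m)[0]+370; print("barrel",r,x.min(),x.max(),plane(W,((x.min()+x.max())/2,r),.067).round(4))
h=cv2.cvtColor(p,cv2.COLOR_RGB2HSV)
for r in range(60,210,30):
    m=(h[r,330:490,0]>5)&(h[r,330:490,0]<15)&(h[r,330:490,1]>100); x=np.where(m)[0]+330; print("board",r,x.min(),x.max(),[plane(W,(q,r),.022).round(4)[:2] for q in(x.min(),x.max())])
print(p[10:60:4,420])
```

```text
248 391 420 [ 0.5826 -0.1622  0.067 ]
254 390 425 [ 0.5862 -0.1674  0.067 ]
260 395 419 [ 0.5875 -0.1733  0.067 ]
266 395 419 [ 0.5893 -0.1791  0.067 ]
272 394 418 [ 0.5902 -0.1852  0.067 ]
278 394 418 [ 0.592  -0.1911  0.067 ]
284 394 418 [ 0.5938 -0.197   0.067 ]
290 386 439 [ 0.6019 -0.2015  0.067 ]
296 385 439 [ 0.6033 -0.2076  0.067 ]
barrel 95 404 439 [ 0.5554 -0.0271  0.067 ]
barrel 103 404 438 [ 0.557  -0.0335  0.067 ]
barrel 111 424 438 [ 0.5674 -0.0377  0.067 ]
barrel 119 421 437 [ 0.5678 -0.0445  0.067 ]
barrel 127 416 437 [ 0.5678 -0.0515  0.067 ]
barrel 135 408 436 [ 0.566 -0.059  0.067]
barrel 143 402 436 [ 0.5655 -0.0662  0.067 ]
board 60 340 475 [array([ 0.4797, -0.0105]), array([0.6037, 0.0211])]
board 90 340 472 [array([ 0.4865, -0.0364]), array([ 0.61  , -0.0049])]
board 120 339 470 [array([ 0.4926, -0.0635]), array([ 0.6174, -0.0317])]
board 150 339 467 [array([ 0.4999, -0.0913]), array([ 0.6241, -0.0597])]
board 180 339 464 [array([ 0.5075, -0.1203]), array([ 0.6311, -0.0888])]
[[222 146 113]
 [224 141 104]
 [191 151  89]
 [194 151  90]
 [176 139  89]
 [ 77  79  81]
 [ 83  83  87]
 [ 81  84  86]
 [ 81  83  86]
 [ 95  93  93]
 [223 221 222]
 [223 221 221]
 [223 221 221]]
```

Emit:
{"op": "apply_moves", "data": {
  "commands": [
    [1.7,-3.5,0,0,0,0],
    [1.7,-3.5,0,0,0,0],
    [1.7,-3.5,0,0,0,0],
    [1.7,-3.5,0,0,0,0],
    [1.7,-3.5,0,0,0,0]
  ]
}}

```text
clock: 3.35
position: [0.5379, 0.0384, 0.3044]
ee_rot: [3.118, 0.375, -0.001]
force: [1.1, -0.4, 0.8]
width: 1.003
```

Emit:
{"op": "apply_moves", "data": {
  "commands": [
    [1.7,-3.5,0,0,0,0],
    [1.7,-3.5,0,0,0,0],
    [1.7,-3.5,0,0,0,0],
    [0,0,0,0,0,0]
  ]
}}

```text
clock: 3.75
position: [0.5615, 0.1577, 0.3044]
ee_rot: [-3.115, -0.388, 0.001]
force: [0.6, -0.4, 0.3]
width: 0.997
```

```bash
cat > shot.py <<'E'
import sys,cv2,numpy as np
from cell import vision
n=sys.argv[1]; k=sys.argv[2]
c=vision.get_calibration(n);p,d=vision.get_image(n); cv2.imwrite(f"pics/{k}.png",p[...,::-1]);np.savez(f"{k}.npz",p=p,d=d,**c)
E
python3 go.py 0.577 0.28 0.3 0.246; python3 shot.py wrist w2
```

```text
t 3.75 pos [0.5615 0.1577 0.3044] yaw 0.2477 tilt [-9.0e-04  2.8e-03 -1.0e+00]
d tool cm [  4.5  -11.47   0.47] j [ 0.12  0.41 -0.68  1.55  0.26  1.27 -0.36] F [ 0.55 -0.42  0.28] 0.997
turn [-0.003   0.0001  0.0017]
```

View pics/w2.png

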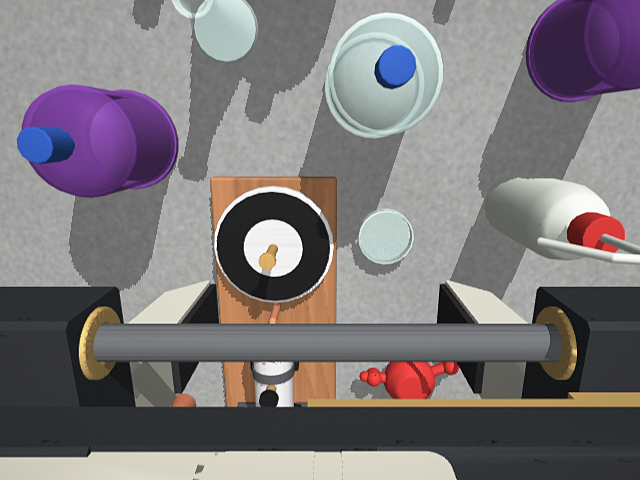

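This view shows the clear jar's knob at (396,66) and its rim at about (384,75). The gasket is at about (273,245), with the standpipe tip at (268,260).

Run:
```python
from h import *
W=dict(np.load("w2.npz")); p=W['p']; T=dict(np.load("top0.npz"))
# gasket
def gask(I,x0,y0,x1,y1,thr=75):
    m=np.zeros(I['p'].shape[:2],np.uint8); m[y0:y1,x0:x1]=(I['p'][y0:y1,x0:x1].max(2)<thr)
    cs,_=cv2.findContours(m,cv2.RETR_EXTERNAL,cv2.CHAIN_APPROX_NONE); c=max(cs,key=cv2.contourArea)
    h=cv2.convexHull(c)
    # to plane, circle fit
    P=np.array([plane(I,q,.038)[:2] for q in c[:,0]+0.])
    def fit(P):
        A=np.c_[2*P,np.ones(len(P))]; s=np.linalg.lstsq(A,(P**2).sum(1),rcond=None)[0]; return s[:2],np.sqrt(s[2]+s[:2]@s[:2])
    for _ in range(6):
        ce,r=fit(P); e=abs(np.linalg.norm(P-ce,axis=1)-r); P=P[e<max(.0015,2*e.std())]
    print("gasket",ce,r,len(P),len(c))
gask(W,205,180,345,310); gask(T,290,230,360,295)
for n,I,a in(("w",W,(396,66)),("t",T,(234,228))):
    h=cv2.cvtColor(I['p'],cv2.COLOR_RGB2HSV); m=(h[...,0]>103)&(h[...,0]<122)&(h[...,1]>150)&(h[...,2]>70)
    b=min(blobs(m),key=lambda q:np.linalg.norm(q[0]-a)); print(n,b,plane(I,b[0],.14)[:2])
# knob top disc in wrist: fit
print([plane(W,(396,66),z).round(4) for z in(.133,.146)])
cv2.imwrite("pics/w2c.png",cv2.resize(p[0:150,310:460,::-1],None,fx=4,fy=4,interpolation=cv2.INTER_CUBIC))
cv2.imwrite("pics/w2d.png",cv2.resize(p[170:310,200:350,::-1],None,fx=4,fy=4,interpolation=cv2.INTER_CUBIC))
```

```text
gasket [0.51823663 0.10167317] 0.056937722030335015 311 311
gasket [0.51676272 0.10106706] 0.05417136677868176 140 145
w (array([395.3,  66.1]), array([ 375,   46,   41,   43, 1272], dtype=int32)) [0.57819624 0.28007959]
t (array([233.6, 228.2]), array([228, 223,  12,  11, 105], dtype=int32)) [0.57709983 0.27962959]
[array([0.5794, 0.2815, 0.133 ]), array([0.5779, 0.2792, 0.146 ])]
```

View pics/w2c.png

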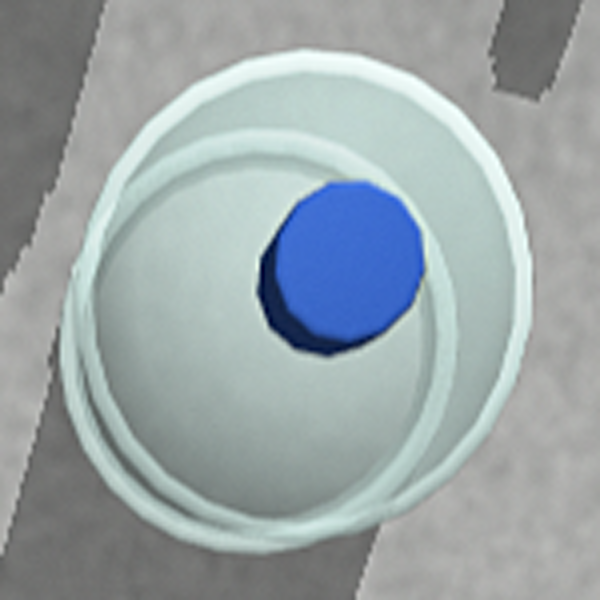

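View pics/w2d.png

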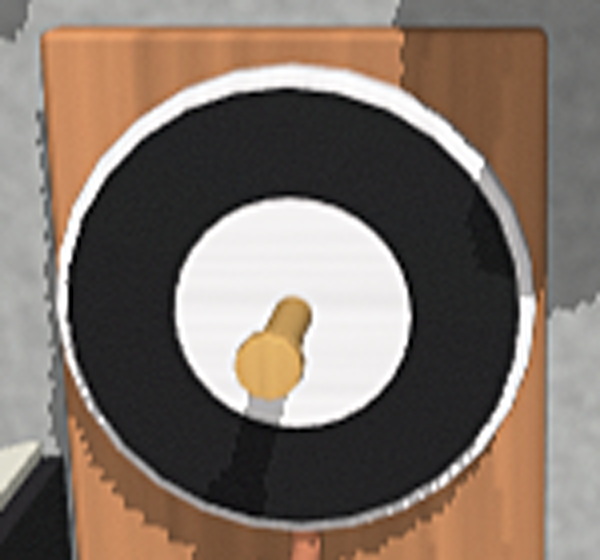

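Emit:
{"op": "apply_moves", "data": {
  "commands": [
    [0.9,-2.3,0.2,0,0,0],
    [0.9,-2.3,0.2,0,0,0],
    [0.9,-2.3,0.1,0,0,0],
    [0.9,-2.3,0,0,0,0],
    [0.9,-2.2,0,0,0,0]
  ]
}}

```text
clock: 4.3
position: [0.5789, 0.2724, 0.2992]
ee_rot: [3.117, 0.375, -0.001]
force: [-0.4, -0.3, -0.3]
width: 1.0
```

Emit:
{"op": "apply_moves", "data": {
  "commands": [
    [0,0,0,0,0,0],
    [0,0,0,0,0,0]
  ]
}}

```text
clock: 4.5
position: [0.5785, 0.2724, 0.2992]
ee_rot: [3.117, 0.379, -0.001]
force: [0.2, -0.3, -0.1]
width: 1.001
```

```bash
python3 go.py 0.578 0.280 0.139 0.246
```

```text
t 4.5 pos [0.5785 0.2724 0.2992] yaw 0.2422 tilt [-4.0e-04 -1.7e-03 -1.0e+00]
d tool cm [ 0.14 -0.77 16.02] j [-0.1   0.51 -0.67  1.42  0.32  1.32 -0.55] F [ 0.23 -0.3  -0.09] 1.001
turn [ 0.0016  0.0008 -0.0038]
```

Emit:
{"op": "apply_moves", "data": {
  "commands": [
    [0.1,-0.4,3,0,0,0],
    [0,-0.4,3,0,0,0],
    [0,0,3,0,0,0],
    [0,0,2,0,0,0],
    [0,0,0,0,0,0]
  ]
}}

```text
clock: 5.0
position: [0.5766, 0.2784, 0.1867]
ee_rot: [3.115, 0.378, -0.007]
force: [-0.7, -0.3, -0.3]
width: 1.005
```

```bash
python3 go.py 0.578 0.280 0.139 0.246; python3 shot.py scene s2;python3 - <<'E'
import cv2
p=cv2.imread("pics/s2.png"); cv2.imwrite("pics/s2c.png",cv2.resize(p[110:270,280:480],None,fx=4,fy=3.7))
E
```

```text
t 5.0 pos [0.5766 0.2784 0.1867] yaw 0.2414 tilt [-0.0042 -0.0044 -1.    ]
d tool cm [ 0.2  -0.14  4.76] j [-0.13  0.6  -0.64  1.56  0.39  1.11 -0.61] F [-0.7  -0.31 -0.26] 1.005
turn [ 0.0032  0.0051 -0.0046]
```

View pics/s2c.png

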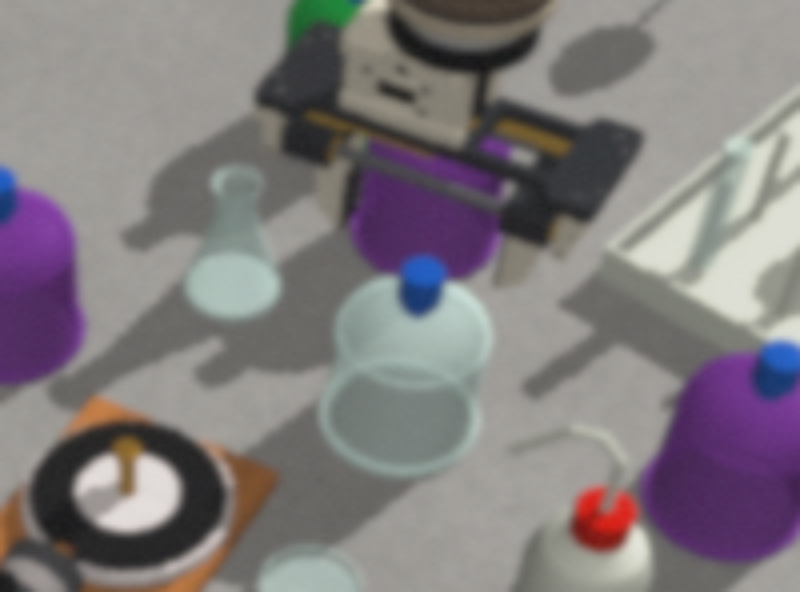

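The gripper is squarely over the clear jar's knob, with the tips at crop (345,225) and (515,275) around the knob at (423,265). The purple jar stands behind it and clear. I lower the tool and close.

Emit:
{"op": "apply_moves", "data": {
  "commands": [
    [0.1,-0.1,1.5,0.003,0.005,0],
    [0.1,0,1.5,0,0,0],
    [0,0,1.2,0,0,0],
    [0,0,0.5,0,0,0],
    [0,0,0,0,0,0]
  ]
}}

```text
clock: 5.55
position: [0.5787, 0.2836, 0.142]
ee_rot: [-3.115, -0.383, -0.005]
force: [0.3, 0.8, 0.9]
width: 0.998
```

```bash
python3 go.py 0.578 0.280 0.139 0.246
```

```text
t 5.55 pos [0.5787 0.2836 0.142 ] yaw 0.2447 tilt [ 0.003   0.0033 -1.    ]
d tool cm [-0.16  0.34  0.3 ] j [-0.14  0.65 -0.62  1.61  0.42  1.02 -0.64] F [0.26 0.79 0.95] 0.998
turn [-0.0025 -0.0037 -0.0013]
```

Emit:
{"op": "apply_moves", "data": {
  "commands": [
    [0,0,0.2,0,0,0],
    [0,0,0,0,0,0]
  ]
}}

```text
clock: 5.75
position: [0.5791, 0.2843, 0.1411]
ee_rot: [-3.114, -0.383, -0.008]
force: [-0.3, 0.9, 0.1]
width: 1.002
```

```bash
python3 go.py 0.578 0.280 0.139 0.246; python3 shot.py wrist w3
```

```text
t 5.75 pos [0.5791 0.2843 0.1411] yaw 0.245 tilt [ 0.0046  0.0044 -1.    ]
d tool cm [-0.21  0.39  0.2 ] j [-0.14  0.65 -0.62  1.61  0.42  1.02 -0.65] F [-0.28  0.92  0.09] 1.002
turn [-0.0032 -0.0055 -0.001 ]
```

View pics/w3.png

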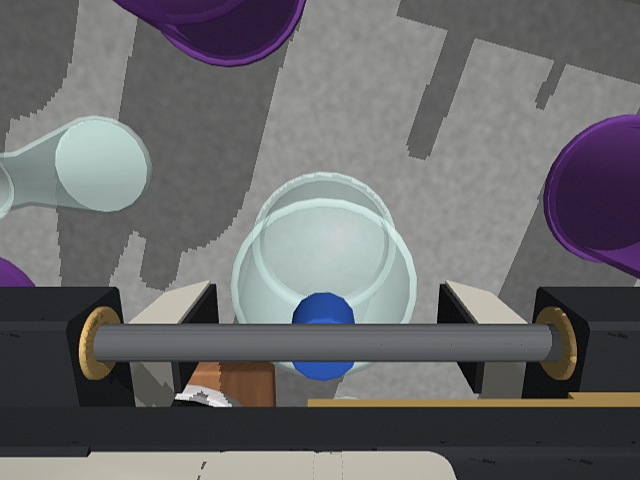

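The knob at about (323,337) sits midway between the pads, which span about 216 to 440 px. I trim y by 3 mm and close.

Emit:
{"op": "apply_moves", "data": {
  "commands": [
    [-0.1,0.3,0.1,-0.003,-0.005,0],
    [0,0,0,0,0,0]
  ]
}}

```text
clock: 6.0
position: [0.5789, 0.2804, 0.1398]
ee_rot: [3.118, 0.383, -0.0]
force: [-0.5, 0.5, -0.1]
width: 0.996
```

Emit:
{"op": "apply_moves", "data": {
  "commands": [
    [0,0,0,0,0,0],
    [0,0,0,0,0,0],
    [0,0,0,0,0,0],
    [0,0,0,0,0,0],
    [0,0,0,0,0,0]
  ],
  "claw": 1,
  "newtons": 25
}}

```text
clock: 6.5
position: [0.5787, 0.281, 0.1397]
ee_rot: [3.118, 0.384, -0.0]
force: [-0.0, -0.5, -0.1]
width: 0.616
```

Emit:
{"op": "apply_moves", "data": {
  "commands": [
    [0,0,0,0,0,0],
    [0,0,0,0,0,0],
    [0,0,0,0,0,0]
  ]
}}

```text
clock: 6.8
position: [0.5787, 0.281, 0.1397]
ee_rot: [-3.118, -0.384, -0.0]
force: [-0.0, -0.5, -1.1]
width: 0.353
```

```bash
python3 go.py 0.578 0.280 0.139 0.246
```

```text
t 6.8 pos [0.5787 0.281  0.1397] yaw 0.2449 tilt [ 0.  0. -1.]
d tool cm [-0.09  0.07  0.07] j [-0.14  0.65 -0.62  1.61  0.42  1.02 -0.64] F [-0.02 -0.46 -1.12] 0.353
turn [ 0.     -0.     -0.0011]
```

Emit:
{"op": "apply_moves", "data": {
  "commands": [
    [0,0,0,0,0,0],
    [0,0,0,0,0,0],
    [0,0,0,0,0,0]
  ]
}}

```text
clock: 7.1
position: [0.5786, 0.2809, 0.1397]
ee_rot: [3.118, 0.384, -0.0]
force: [-2.0, 0.9, -0.1]
width: 0.274
```

Emit:
{"op": "apply_moves", "data": {
  "commands": [
    [0,0,-0.5,0,0,0],
    [0,0,-1,0,0,0],
    [0,0,-1.5,0,0,0],
    [0,0,-2,0,0,0],
    [0,0,0,0,0,0]
  ]
}}

```text
clock: 7.6
position: [0.5801, 0.2824, 0.1936]
ee_rot: [-3.116, -0.383, -0.008]
force: [0.4, 0.3, -3.3]
width: 0.273
```

```bash
python3 go.py 0.518 0.1015 0.25 0.246; python3 shot.py wrist w4
```

```text
t 7.6 pos [0.5801 0.2824 0.1936] yaw 0.2449 tilt [ 0.0049  0.0031 -1.    ]
d tool cm [-10.38  16.03  -5.72] j [-0.13  0.6  -0.64  1.55  0.39  1.12 -0.61] F [ 0.44  0.33 -3.26] 0.273
turn [-0.0018 -0.0055 -0.0011]
```

View pics/w4.png

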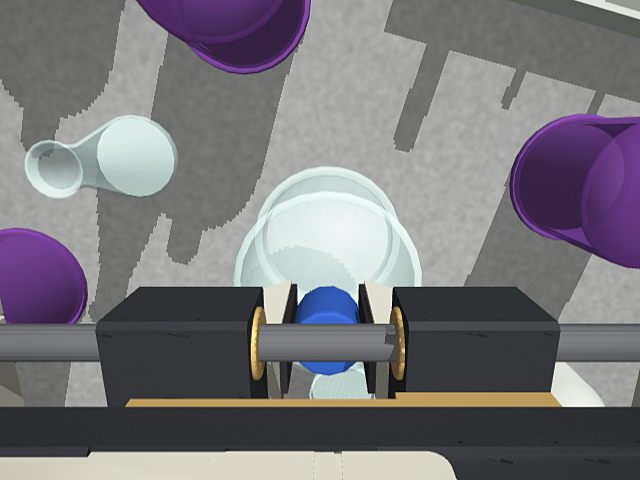

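The jar is lifted: the knob is between the pads at (330,330) and the load is about 3.3 N. I raise it and carry it over.

Emit:
{"op": "apply_moves", "data": {
  "commands": [
    [0,0,-2,-0.001,-0.003,0],
    [0,0,-2.5,-0.001,-0.002,0],
    [0,0,-1.5,0,0,0],
    [-1,1.5,-0.3,0,0,0],
    [-1.5,2.3,0,0,0,0]
  ]
}}

```text
clock: 8.15
position: [0.5636, 0.2396, 0.2532]
ee_rot: [3.117, 0.387, -0.006]
force: [-0.3, -1.0, -3.1]
width: 0.272
```

Emit:
{"op": "apply_moves", "data": {
  "commands": [
    [-2,3,0,0,0,0],
    [-2,3,0,0,0,0],
    [-2,3,0,0,0,0],
    [-1.2,2,0,0,0,0],
    [-0.6,1,0,0,0,0]
  ]
}}

```text
clock: 8.65
position: [0.5166, 0.1, 0.2531]
ee_rot: [3.114, 0.379, -0.009]
force: [0.3, 0.2, -2.7]
width: 0.271
```

Emit:
{"op": "apply_moves", "data": {
  "commands": [
    [0,0,0,0,0,0],
    [0,0,0,0,0,0]
  ]
}}

```text
clock: 8.85
position: [0.5175, 0.104, 0.2536]
ee_rot: [3.116, 0.385, -0.006]
force: [0.6, 1.0, -3.4]
width: 0.27
```

```bash
python3 go.py 0.518 0.1015 0.18 0.246; python3 shot.py wrist w5; python3 shot.py scene s5;  python3 -c "
import cv2
p=cv2.imread('pics/s5.png'); cv2.imwrite('pics/s5c.png',cv2.resize(p[130:300,220:420],None,fx=4,fy=3.5))"
```

```text
t 8.85 pos [0.5175 0.104  0.2536] yaw 0.2456 tilt [-0.0039 -0.0021 -1.    ]
d tool cm [0.02 0.24 7.36] j [ 0.23  0.36 -0.7   1.76  0.26  1.12 -0.3 ] F [ 0.62  1.03 -3.35] 0.27
turn [ 0.0011  0.0043 -0.0004]
```

View pics/w5.png

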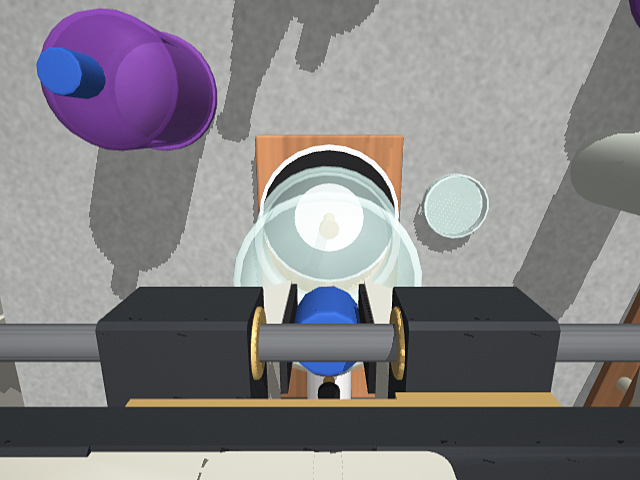

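View pics/s5c.png

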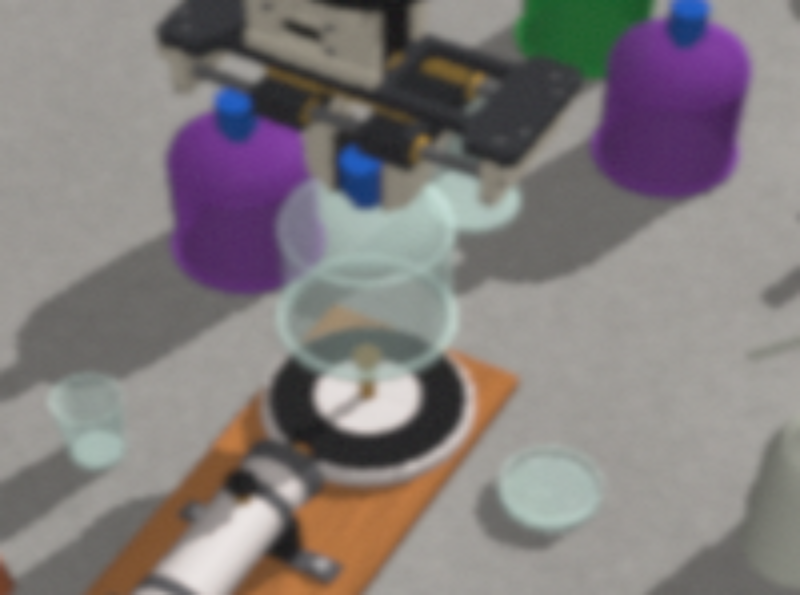

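The jar hangs upright above the plate with the standpipe under its mouth. I lower it in stages.

Emit:
{"op": "apply_moves", "data": {
  "commands": [
    [0,0.2,1,0.001,0.004,0],
    [0,0,1.5,0,0,0],
    [0,0,1.5,0,0,0],
    [0,0,1,0,0,0],
    [0,0,0,0,0,0]
  ]
}}

```text
clock: 9.45
position: [0.5168, 0.1008, 0.2018]
ee_rot: [3.117, 0.385, -0.006]
force: [-0.3, 0.2, -2.2]
width: 0.275
```

```bash
python3 go.py 0.518 0.1015 0.179 0.246
```

```text
t 9.45 pos [0.5168 0.1008 0.2018] yaw 0.2458 tilt [-0.0036 -0.0015 -1.    ]
d tool cm [ 0.14 -0.04  2.28] j [ 0.21  0.41 -0.68  1.83  0.3   1.01 -0.34] F [-0.28  0.17 -2.24] 0.275
turn [ 0.0006  0.0039 -0.0002]
```

Emit:
{"op": "apply_moves", "data": {
  "commands": [
    [0.1,0,0.8,0,0.004,0],
    [0,0,0.7,0,0,0],
    [0,0,0.4,0,0,0],
    [0,0,0.2,0,0,0],
    [0,0,0,0,0,0]
  ]
}}

```text
clock: 9.95
position: [0.5186, 0.101, 0.1824]
ee_rot: [3.117, 0.384, 0.004]
force: [0.0, 0.5, -3.2]
width: 0.277
```

```bash
python3 go.py 0.518 0.1015 0.178 0.246; python3 shot.py wrist w6; python3 shot.py scene s6;  python3 -c "
import cv2
p=cv2.imread('pics/s6.png'); cv2.imwrite('pics/s6c.png',cv2.resize(p[150:300,220:400],None,fx=4.4,fy=4,interpolation=2))"
```

```text
t 9.95 pos [0.5186 0.101  0.1824] yaw 0.2449 tilt [ 2.9e-03 -3.0e-04 -1.0e+00]
d tool cm [-0.05 -0.07  0.44] j [ 0.2   0.43 -0.67  1.85  0.32  0.96 -0.36] F [ 0.01  0.48 -3.23] 0.277
turn [ 0.001  -0.0027 -0.0011]
```

View pics/w6.png

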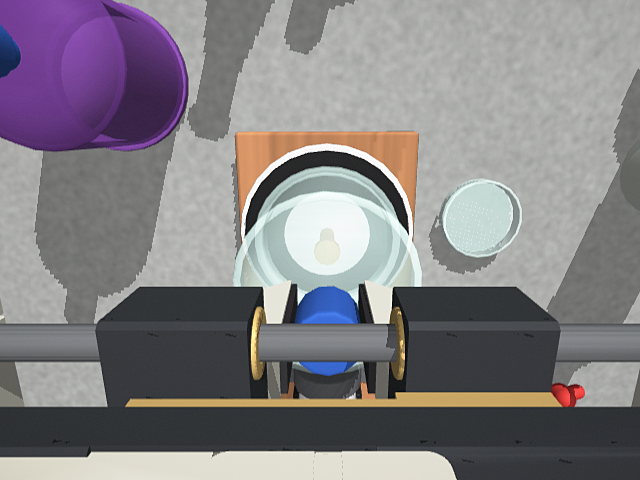

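View pics/s6c.png

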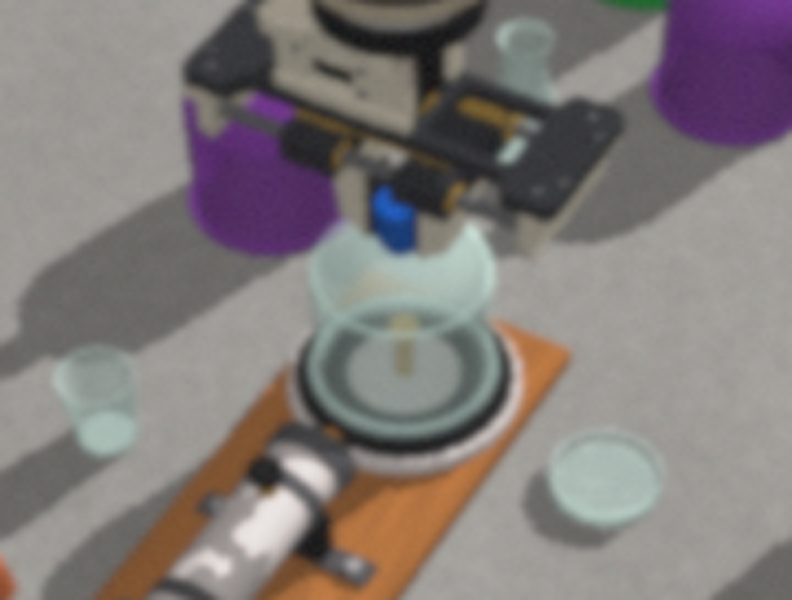

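The rim ring, about 4 mm up, lies inside the gasket with dark ring visible all round. I lower it to contact.

Emit:
{"op": "apply_moves", "data": {
  "commands": [
    [0,0,0.2,0,-0.003,0],
    [0,0,0.2,0,0,0],
    [0,0,0,0,0,0],
    [0,0,0,0,0,0]
  ]
}}

```text
clock: 10.45
position: [0.5186, 0.1009, 0.1785]
ee_rot: [3.117, 0.384, -0.0]
force: [-0.2, 0.2, -2.9]
width: 0.272
```

```bash
python3 go.py 0.518 0.1015 0.178 0.246
```

```text
t 10.45 pos [0.5186 0.1009 0.1785] yaw 0.2449 tilt [ 1.e-04 -1.e-03 -1.e+00]
d tool cm [-0.05 -0.07  0.05] j [ 0.2   0.44 -0.66  1.86  0.33  0.96 -0.36] F [-0.16  0.19 -2.86] 0.272
turn [ 0.001   0.0002 -0.0011]
```

Emit:
{"op": "apply_moves", "data": {
  "commands": [
    [0,0,0.1,0,0,0],
    [0,0,0.1,0,0,0],
    [0,0,0,0,0,0]
  ]
}}

```text
clock: 10.75
position: [0.5189, 0.101, 0.1775]
ee_rot: [3.116, 0.383, 0.002]
force: [-4.0, -1.8, 8.3]
width: 0.275
```

The force has gone from -2.9 N to +8.3 N, so the jar is seated. I ease off slightly and release.

Emit:
{"op": "apply_moves", "data": {
  "commands": [
    [0,0,-0.1,0,0,0],
    [0,0,0,0,0,0]
  ]
}}

```text
clock: 10.95
position: [0.5187, 0.101, 0.1776]
ee_rot: [3.117, 0.384, 0.001]
force: [0.5, 0.1, -3.1]
width: 0.273
```

Emit:
{"op": "apply_moves", "data": {
  "commands": [
    [0,0,0,0,0,0],
    [0,0,0,0,0,0],
    [0,0,0,0,0,0],
    [0,0,0,0,0,0],
    [0,0,0,0,0,0]
  ],
  "claw": -0.1
}}

```text
clock: 11.45
position: [0.5187, 0.101, 0.1776]
ee_rot: [3.117, 0.384, 0.0]
force: [0.6, 0.9, 0.4]
width: 0.546
```

```bash
python3 go.py 0.518 0.1015 0.178 0.246; python3 shot.py wrist w7
```

```text
t 11.45 pos [0.5187 0.101  0.1776] yaw 0.245 tilt [ 4.e-04 -9.e-04 -1.e+00]
d tool cm [-0.06 -0.06 -0.04] j [ 0.2   0.44 -0.66  1.86  0.33  0.96 -0.36] F [0.56 0.9  0.43] 0.546
turn [ 0.001  -0.0001 -0.001 ]
```

View pics/w7.png

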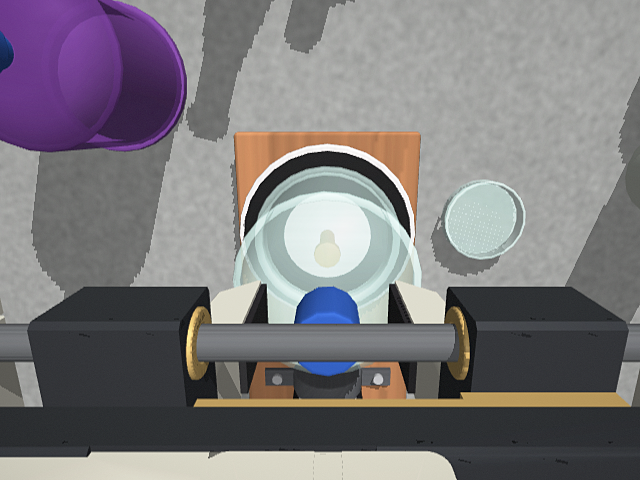

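The knob is free. I lift straight up.

Emit:
{"op": "apply_moves", "data": {
  "commands": [
    [0,0,-1,0,0,0],
    [0,0,-2,0,0,0],
    [0,0,-3,0,0,0],
    [0,0,-3,0,0,0],
    [0,0,0,0,0,0]
  ]
}}

```text
clock: 12.0
position: [0.5205, 0.1023, 0.2722]
ee_rot: [3.118, 0.384, 0.011]
force: [-0.1, -0.4, 0.5]
width: 0.555
```

Emit:
{"op": "apply_moves", "data": {
  "commands": [
    [0,3,0,0,0,0],
    [0,4,0,0,0,0],
    [0,4,0,0,0,0],
    [0,4,0,0,0,0],
    [0,4,0,0,0,0]
  ]
}}

```text
clock: 12.5
position: [0.5648, -0.0849, 0.268]
ee_rot: [3.117, 0.384, 0.0]
force: [0.4, 1.0, 0.8]
width: 0.546
```

```bash
python3 go.py 0.5905 -0.187 0.15 0.246; python3 shot.py wrist w8;python3 shot.py top t8; python3 -c "
import cv2
p=cv2.imread('pics/t8.png'); cv2.imwrite('pics/t8c.png',cv2.resize(p[180:320,210:410],None,fx=4,fy=4,interpolation=2))"
```

```text
t 12.5 pos [ 0.5648 -0.0849  0.268 ] yaw 0.245 tilt [ 4.0e-04 -1.1e-03 -1.0e+00]
d tool cm [ 0.02 10.52 11.81] j [ 0.51  0.41 -0.63  1.64  0.26  1.18  0.06] F [0.45 1.05 0.81] 0.546
turn [ 0.0012 -0.0001 -0.001 ]
```

View pics/w8.png

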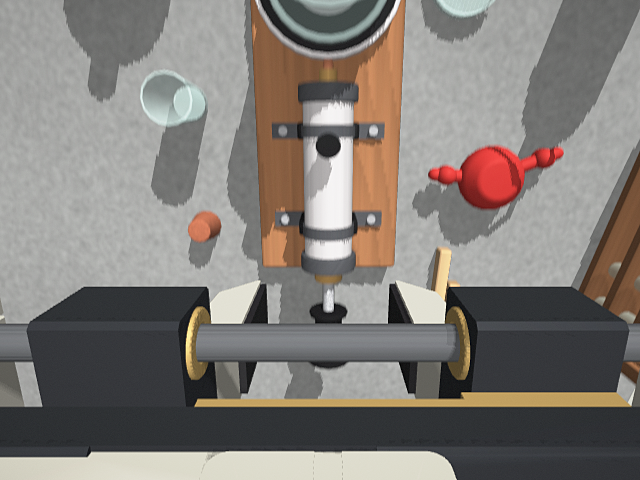

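View pics/t8c.png

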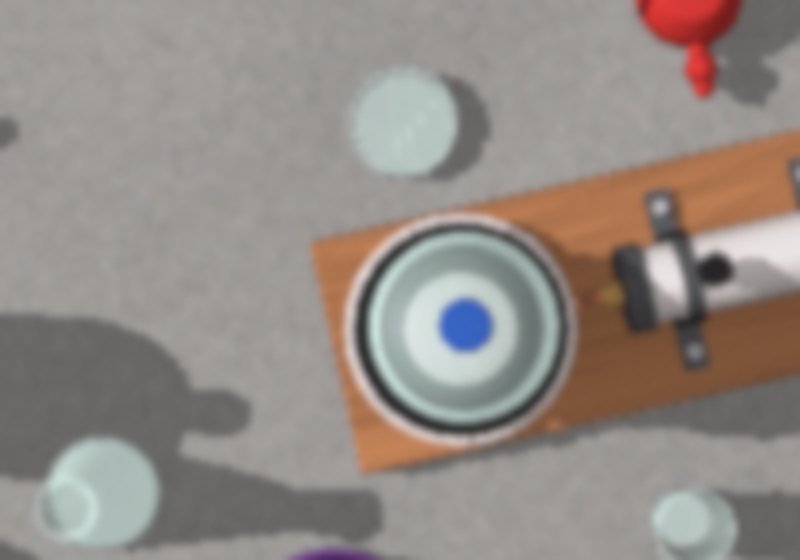

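In the top view the jar is centred, with black gasket visible all round its rim (rim centre at crop (463,327)). Next I go to the handle.

Emit:
{"op": "apply_moves", "data": {
  "commands": [
    [0,2.5,0.5,0,0,0],
    [0,2.5,1.5,0,0,0],
    [0,2.5,2,0,0,0],
    [0,2,2.5,0,0,0],
    [0,1,2.5,0,0,0]
  ],
  "claw": -0.4
}}

```text
clock: 13.1
position: [0.5903, -0.1873, 0.177]
ee_rot: [3.117, 0.38, 0.001]
force: [0.3, -0.2, -0.4]
width: 0.703
```

Emit:
{"op": "apply_moves", "data": {
  "commands": [
    [0,0,2,0,0,0],
    [0,0,1,0,0,0],
    [0,0,0,0,0,0]
  ]
}}

```text
clock: 13.4
position: [0.5894, -0.1845, 0.1467]
ee_rot: [-3.118, -0.385, 0.003]
force: [-0.5, 0.7, -0.0]
width: 0.702
```

```bash
python3 go.py 0.5905 -0.187 0.068 0.246; python3 shot.py wrist w9
```

```text
t 13.4 pos [ 0.5894 -0.1845  0.1467] yaw 0.2456 tilt [-0.0021  0.     -1.    ]
d tool cm [0.06 0.27 7.87] j [ 0.59  0.59 -0.56  1.67  0.36  0.99  0.15] F [-0.46  0.68 -0.04] 0.702
turn [-0.0005  0.002  -0.0004]
```

View pics/w9.png

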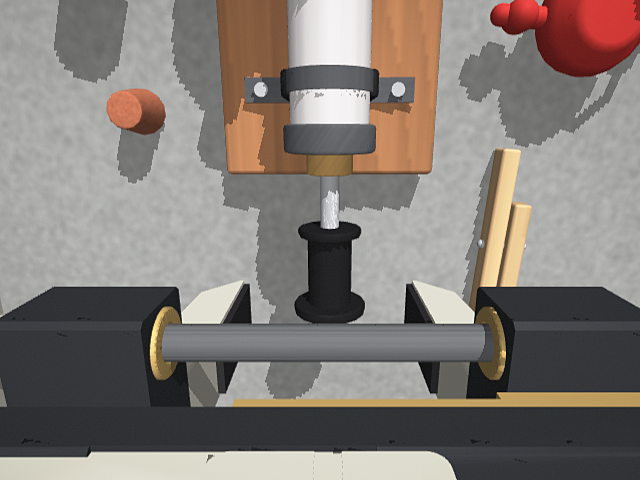

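The handle is at (330,270), with its inner flange near row 231 and its outer flange near row 306. I check its middle by ray casting.

Run:
```python
from h import *
W=dict(np.load("w9.npz"))
e=np.array([.2435,-.9699])
# waist's visible top edges at height ~ .067+.012: junctions with flanges
for n,uv,z in(("gland face",(330,176),.067+.012),("inner flange top",(330,222),.067+.017),("outer flange top near",(330,293),.067+.020),("axis mid",(330,268),.067)):
    q=plane(W,uv,z); print(n,q.round(4),"along from seat",((q[:2]-[.518,.1015])@e).round(4),"perp",((q[:2]-[.518,.1015])@[.9699,.2435]).round(4))
print(proj(W,[.5903,-.1866,.067]), W['p'][195:330:3,330].max(1))
```

```text
gland face [ 0.5784 -0.1354  0.079 ] along from seat 0.2445 perp 0.0009
inner flange top [ 0.5838 -0.1569  0.084 ] along from seat 0.2666 perp 0.0009
outer flange top near [ 0.5928 -0.1924  0.087 ] along from seat 0.3033 perp 0.001
axis mid [ 0.5912 -0.186   0.067 ] along from seat 0.2966 perp 0.001
[328.13633291 268.66354114] [216 214 213 213 212 210 211 212 211 212 213 179  32  37  38  34  23  28
  27  32  39  38  37  37  37  37  37  36  38  36  36  39  37  40  36  38
  37  36  35  36  38  39  36  94 125]
```

The ray cast agrees (gland at 0.2445 m, handle middle at 0.297 m from the seat). I descend.

Emit:
{"op": "apply_moves", "data": {
  "commands": [
    [0.1,0.2,2,0,0.002,0],
    [0.1,0,2,0,0,0],
    [0,0,1.5,0,0,0],
    [0,0,1,0,0,0],
    [0,0,0,0,0,0]
  ]
}}

```text
clock: 13.95
position: [0.5923, -0.1865, 0.0821]
ee_rot: [3.118, 0.384, 0.001]
force: [-0.1, 1.1, 0.9]
width: 0.703
```

```bash
python3 go.py 0.5913 -0.1864 0.068 0.246
```

```text
t 13.95 pos [ 0.5923 -0.1865  0.0821] yaw 0.2453 tilt [ 8.e-04 -2.e-04 -1.e+00]
d tool cm [-0.09 -0.03  1.41] j [ 0.56  0.66 -0.52  1.72  0.41  0.87  0.11] F [-0.09  1.1   0.9 ] 0.703
turn [ 0.0004 -0.0007 -0.0007]
```

Emit:
{"op": "apply_moves", "data": {
  "commands": [
    [-0.1,0,1,0,0,0],
    [0,0,0.4,0,0,0],
    [0,0,0,0,0,0]
  ]
}}

```text
clock: 14.25
position: [0.5915, -0.187, 0.0685]
ee_rot: [3.117, 0.384, 0.002]
force: [0.6, -0.3, 0.3]
width: 0.7
```

Emit:
{"op": "apply_moves", "data": {
  "commands": [
    [0,0,0,0,0,0],
    [0,0,0,0,0,0],
    [0,0,0,0,0,0],
    [0,0,0,0,0,0],
    [0,0,0,0,0,0]
  ],
  "claw": 1,
  "newtons": 40
}}

```text
clock: 14.75
position: [0.5919, -0.187, 0.069]
ee_rot: [3.117, 0.384, 0.004]
force: [0.2, -0.4, 0.3]
width: 0.316
```

Emit:
{"op": "apply_moves", "data": {
  "commands": [
    [0,0,0,0,0,0],
    [0,0,0,0,0,0],
    [0,0,0,0,0,0]
  ]
}}

```text
clock: 15.05
position: [0.5911, -0.1872, 0.0688]
ee_rot: [3.117, 0.383, 0.001]
force: [-5.2, -0.4, 4.7]
width: 0.251
```

```bash
python3 go.py 0.5913 -0.1864 0.068 0.246;python3 shot.py wrist w10
```

```text
t 15.05 pos [ 0.5911 -0.1872  0.0688] yaw 0.2447 tilt [ 9.e-04 -8.e-04 -1.e+00]
d tool cm [ 0.04 -0.08  0.08] j [ 0.56  0.68 -0.51  1.73  0.42  0.84  0.1 ] F [-5.2  -0.45  4.73] 0.251
turn [ 0.001  -0.0007 -0.0013]
```

View pics/w10.png

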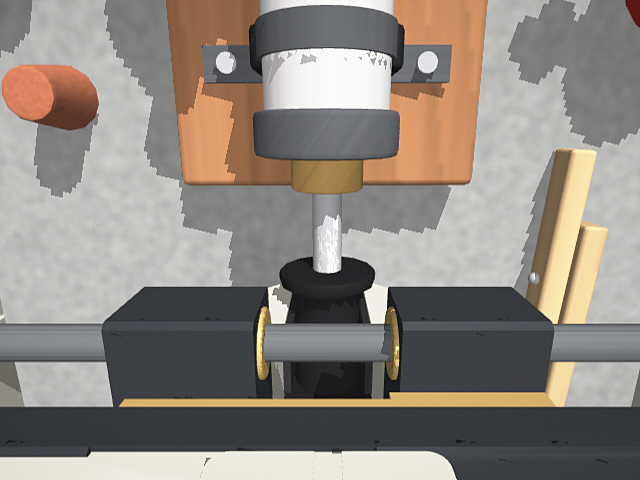

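The waist is gripped (opening about 23 mm, with rod and flange in view at (327,270)). I draw along tool +y.

Emit:
{"op": "apply_moves", "data": {
  "commands": [
    [0,0.3,-0.05,0,0,0],
    [0,0.6,0,0,0,0],
    [0,0.8,0,0,0,0],
    [0,0.8,0,0,0,0],
    [0,0.8,0,0,0,0]
  ]
}}

```text
clock: 15.6
position: [0.5986, -0.2168, 0.0688]
ee_rot: [-3.115, -0.386, 0.001]
force: [-6.7, 6.8, 5.2]
width: 0.248
```

Emit:
{"op": "apply_moves", "data": {
  "commands": [
    [0,0.8,0,0,0,0],
    [0,0.8,0,0,0,0],
    [0,0.4,0,0,0,0],
    [0,0.2,0,0,0,0],
    [0,0,0,0,0,0]
  ]
}}

```text
clock: 16.1
position: [0.6038, -0.2376, 0.0688]
ee_rot: [-3.115, -0.386, 0.001]
force: [-8.6, 8.0, 4.9]
width: 0.254
```

```bash
python3 go.py 0.6059 -0.2454 0.0688 0.246;python3 shot.py wrist w11
```

```text
t 16.1 pos [ 0.6038 -0.2376  0.0688] yaw 0.2465 tilt [-0.0011  0.0029 -1.    ]
d tool cm [0.01 0.8  0.  ] j [ 0.62  0.72 -0.51  1.65  0.42  0.89  0.19] F [-8.58  7.99  4.94] 0.254
turn [-0.0031  0.0003  0.0005]
```

View pics/w11.png

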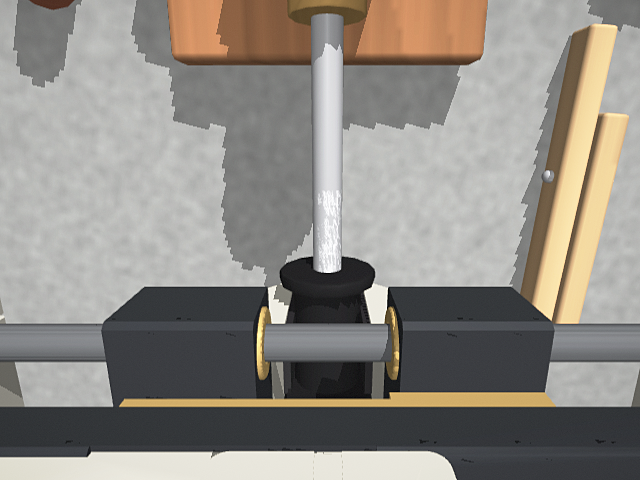

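The rod is about 52 mm out by the TCP and the ring is just about to show at the gland (325,20). I draw about 8 mm more.

Emit:
{"op": "apply_moves", "data": {
  "commands": [
    [-0.05,0.3,-0.05,0,0,0],
    [0,0.3,0,0,0,0],
    [0,0.2,0,0,0,0],
    [0,0,0,0,0,0],
    [0,0,0,0,0,0]
  ]
}}

```text
clock: 16.65
position: [0.6055, -0.2445, 0.0689]
ee_rot: [-3.114, -0.387, 0.0]
force: [-5.9, 8.7, -0.5]
width: 0.252
```

```bash
python3 go.py 0.6059 -0.2454 0.0688 0.246;python3 shot.py wrist w12; python3 shot.py scene s12; python3 shot.py top t12
python3 - <<'E'
from h import *
a=cv2.imread("pics/w12.png")[0:150,230:430]; b=cv2.imread("pics/s12.png")[270:420,170:320]; c=cv2.imread("pics/t12.png")[190:290,400:520]
r=lambda i:cv2.resize(i,(390,290),interpolation=cv2.INTER_CUBIC)
cv2.imwrite("pics/m12.png",np.vstack([np.hstack([r(a),r(b)]),np.hstack([r(c),r(cv2.imread("pics/w12.png"))])]))
E
```

```text
t 16.65 pos [ 0.6055 -0.2445  0.0689] yaw 0.2472 tilt [-8.e-04  4.e-03 -1.e+00]
d tool cm [0.01 0.09 0.01] j [ 0.63  0.72 -0.51  1.64  0.42  0.89  0.2 ] F [-5.86  8.68 -0.53] 0.252
turn [-0.0041 -0.0002  0.0012]
```

View pics/m12.png

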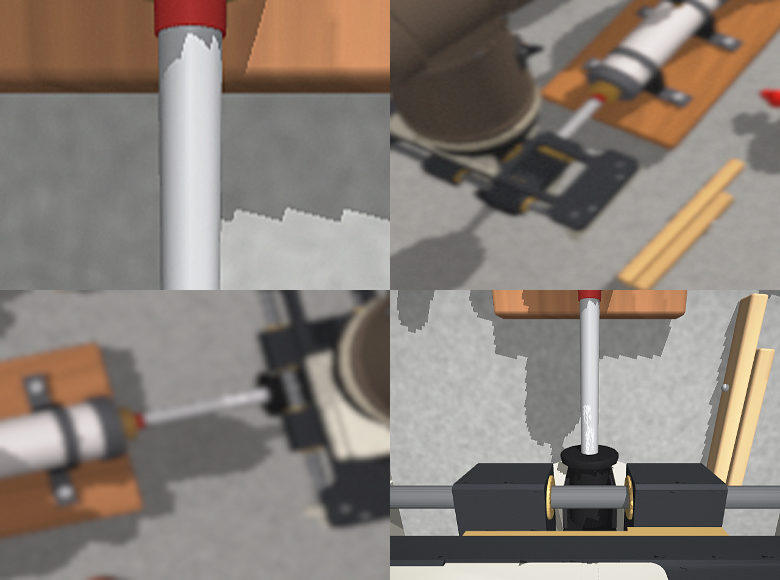

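Run:
```python
from h import *
e=np.array([.2435,-.9699])
def al(W,uv,z): return round(float((plane(W,uv,z)[:2]-[.518,.1015])@e),4)
for k in("w10","w11","w12"):
    W=dict(np.load(k+".npz")); h=cv2.cvtColor(W['p'],cv2.COLOR_RGB2HSV)
    col=h[:200,326]; print(k,[tuple(int(v) for v in c) for c in col[0:30:3]])
    red=np.where(((h[:60,326,0]<6)|(h[:60,326,0]>172))&(h[:60,326,1]>150))[0]
    if len(red): print("red rows",red.min(),red.max(),[al(W,(326,red.max()+.5+i),.072) for i in (0,)], "row0",al(W,(326,0),.072))
    g=W['p'].max(2)[:,327]; r=[i for i in range(100,320) if g[i]<70][0]; print("flange edge row",r,al(W,(327,r),.084))
    if k!="w12":
        br=np.where((h[:215,326,0]>12)&(h[:215,326,0]<28)&(h[:215,326,1]>90))[0]; print("brass last",br.max(),[al(W,(326,br.max()+.5),z) for z in(.067,.072,.079)])
```

```text
w10 [(0, 1, 251), (0, 0, 255), (111, 16, 113), (105, 17, 118), (115, 13, 117), (116, 15, 118), (107, 15, 117), (115, 13, 117), (111, 15, 119), (107, 15, 118)]
flange edge row 159 0.2335
brass last 193 [0.2462, 0.2454, 0.2443]
w11 [(18, 134, 166), (18, 135, 160), (18, 137, 95), (19, 129, 89), (18, 160, 83), (108, 8, 163), (113, 6, 161), (108, 8, 163), (113, 6, 162), (114, 8, 162)]
flange edge row 273 0.3207
brass last 12 [0.2429, 0.2442, 0.2459]
w12 [(0, 181, 162), (1, 181, 162), (1, 180, 164), (1, 185, 163), (1, 209, 138), (114, 8, 158), (128, 4, 239), (130, 3, 226), (120, 2, 224), (120, 2, 224)]
red rows 0 12 [0.2512] row0 0.2479
flange edge row 273 0.3278
```

The ring's front edge is about 6.5 mm past the mouth, so the rod is at about 0.0588 m (TCP travel says 0.059). About 3 mm more is needed.

Emit:
{"op": "apply_moves", "data": {
  "commands": [
    [-0.03,0.2,0,0,0,0],
    [0,0.12,0,0,0,0],
    [0,0,0,0,0,0],
    [0,0,0,0,0,0]
  ]
}}

```text
clock: 17.2
position: [0.6063, -0.2474, 0.0689]
ee_rot: [-3.113, -0.387, -0.0]
force: [-5.3, 9.2, -0.5]
width: 0.252
```

```bash
python3 go.py 0.6059 -0.2454 0.0688 0.246;python3 shot.py wrist w13; python3 shot.py scene s13; python3 shot.py top t13
python3 - <<'E'
from h import *
e=np.array([.2435,-.9699])
def al(W,uv,z): return round(float((plane(W,uv,z)[:2]-[.518,.1015])@e),4)
W=dict(np.load("w13.npz")); h=cv2.cvtColor(W['p'],cv2.COLOR_RGB2HSV)
red=np.where(((h[:60,326,0]<6)|(h[:60,326,0]>172))&(h[:60,326,1]>150))[0]
print("red rows",red.min(),red.max(),al(W,(326,red.max()+.5),.072),"row0",al(W,(326,0),.072))
b=cv2.imread("pics/s13.png")[290:350,220:290]; c=cv2.imread("pics/t13.png")[205:255,420:490]
r=lambda i:cv2.resize(i,(390,300),interpolation=cv2.INTER_CUBIC)
d=cv2.imread("pics/w13.png")[0:60,290:360]
cv2.imwrite("pics/m13.png",np.vstack([np.hstack([r(b),r(c)]),np.hstack([r(d),r(cv2.imread("pics/t13.png"))])]))
E
```

```text
t 17.2 pos [ 0.6063 -0.2474  0.0689] yaw 0.2477 tilt [-4.0e-04  4.3e-03 -1.0e+00]
d tool cm [ 0.01 -0.2   0.01] j [ 0.63  0.72 -0.51  1.64  0.42  0.9   0.21] F [-5.33  9.15 -0.45] 0.252
turn [-0.0043 -0.0007  0.0017]
red rows 0 12 0.2541 row0 0.2508
```

View pics/m13.png

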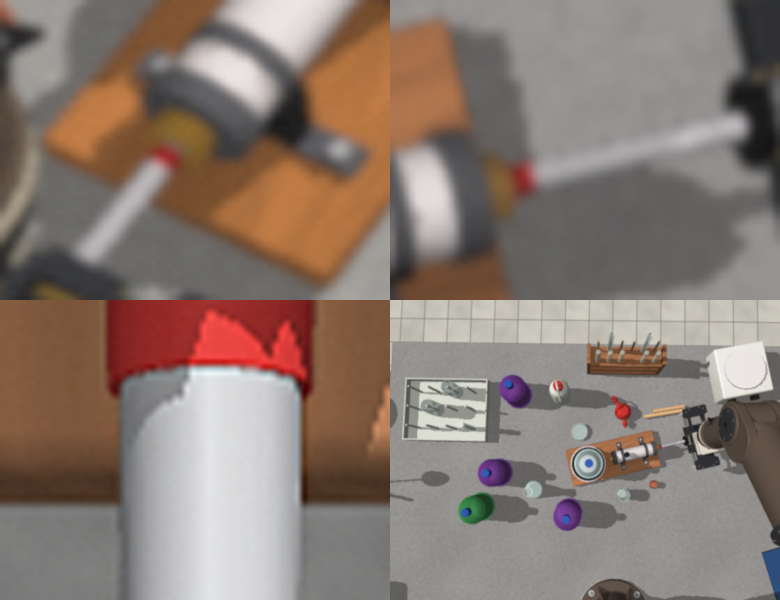

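View pics/t13.png

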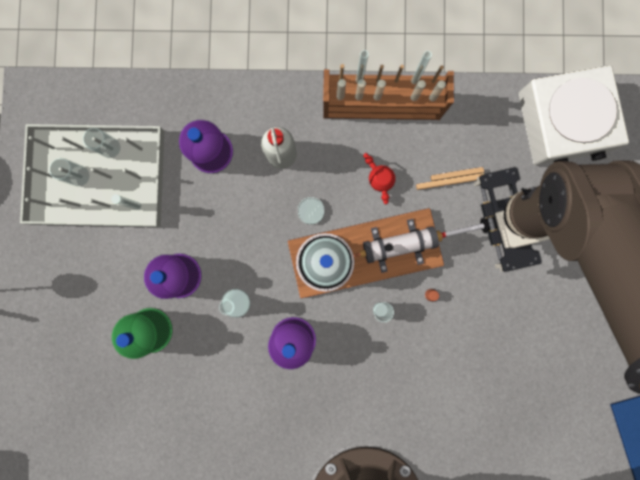

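The red ring shows fully, right next to the gland: its front edge is about 9.3 mm out, so the rod is at about 0.0615 m. The jar is centred and nothing else has moved. I check that the rod holds.

Emit:
{"op": "apply_moves", "data": {
  "commands": [
    [0,0,0,0,0,0],
    [0,0,0,0,0,0],
    [0,0,0,0,0,0],
    [0,0,0,0,0,0],
    [0,0,0,0,0,0]
  ]
}}

```text
clock: 17.85
position: [0.6062, -0.2474, 0.0689]
ee_rot: [-3.113, -0.387, -0.0]
force: [-5.8, 9.3, -0.1]
width: 0.249
```

```bash
python3 shot.py wrist w14
python3 - <<'E'
from h import *
from cell import order
e=np.array([.2435,-.9699])
W=dict(np.load("w14.npz")); h=cv2.cvtColor(W['p'],cv2.COLOR_RGB2HSV)
red=np.where(((h[:60,326,0]<6)|(h[:60,326,0]>172))&(h[:60,326,1]>150))[0]
a=(plane(W,(326,red.max()+.5),.072)[:2]-[.518,.1015])@e; print(red.max(),a)
if .2525<a<.256: print(order.sign_off())
E
```

```text
12 0.25413010741949466
the job is handed in; nothing more can be done
None
```

The job is handed in at about 18 s of the 54 s allowed. The clear jar is on the pump plate over the standpipe and released, and the gripper is holding the rod out.

- **Jar:** I carried it by its blue knob and lowered it until the wrist force showed contact (about 11 N), then let go. The top view shows it centred, with black gasket visible all round the rim.
- **Rod:** The red ring's front edge is about 9.3 mm past the mouth, which puts the rod at about 0.0613 m. TCP travel gave about 0.062 m, so the two checks differ by less than 1 mm. The ring is just fully out, and it had not moved after a further 0.5 s of holding with a 40 N grip.
- **Everything else:** In the last top view the other glassware, the coloured look-alikes and the other things on the bench had not visibly moved. The only leftover force is about 3–4 N sideways on the gripper.

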